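# Bring the tall slide magazine to the gate and unlatch it from the carousel

### The job

Turn the slide loader's carousel until the tall magazine stands at the unloading gate, the gap in the rail around it, and the carousel clicks home there. Then pinch the magazine's two side catches together, lift it out upright, about 10 cm up, and finish while still holding it there, at rest, with the catches pinched. Leave the short magazine latched in its seat, the carousel clicked home and the things on the bench where they are.

Things in the scene. Friction and masses are not known exactly. Their poses are not given: they have to be found in the camera images.
- gate (a point): Middle of the seat position at the unloading gate, at deck level, 55 mm above the bench. Its x axis points level from the gate to the carousel's vertical axis, 95 mm away along +x; y is level along the rim, z up. The hold-down rail around the rim lies over the magazines' toes and is open only here, about 60 mm wide, so a magazine comes out only here.
- handle (a point): Centre of the carousel's black handle: a bar 64 mm long (x), 14 mm thick (y), 28 mm high (z), on a post at the carousel's axis, its middle 161 mm and top 175 mm above the bench. It points at the two empty seats; the magazines stand off its two long sides, their inner ends 53 mm from the axis.
- carousel: Aluminium disc 300 mm in diameter, four seats 90 degrees apart. Origin on its axis at the deck's top, 55 mm above the bench; axes as the handle's. Turns either way without a stop; takes little torque, about 0.12 N m in and out of a click, and clicks home with a seat at the gate when let go within about 3 degrees of it.
- loader: White slide loader, fixed: round base 336 mm in diameter, grey hold-down rail round its rim (top 69 mm above the bench), box-shaped feed head 160 mm high on the side away from the gate, reaching 288 mm from the carousel's axis. Origin on the bench under that axis, -x towards the gate.
- tall_grip (a point): Where to pinch: midway between the tall magazine's two catch plates, 90 mm above its foot (145 mm above the bench when seated); axes as the magazine's. Here the plates measure 60 mm over their outsides at rest, about 40 mm pinched fully against the tray; each takes about 8 N to pinch fully.
- tall: Tall magazine, 0.3 to 0.5 kg: grey tray full of slides with white ends, 84 mm long (x, along the carousel's radius; 12 mm toes at both ends), 34 wide (y), 100 high. Origin mid-foot. On each long side a steel catch plate 24 mm wide, 3 thick, hinged at the foot, leaning outward, top 103 mm up. Keepers on the deck hold their barbs: 55 mm high, 36 mm either side of the middle.
- tall_catch_a (a joint): Catch plate on the magazine's +y side: 0 at rest (latched), 0.11 to 0.13 rad pinched fully in; its barb is free of the keeper beyond about 0.07.
- tall_catch_b (a joint): Catch plate on the magazine's -y side, as the other.
- short: The short magazine, of the same make and plan but 62 mm high, latched in the opposite seat; origin at the middle of its foot. Stays latched.
- slide_box: White slide box 100 x 83 x 34 mm on the bench beside the loader, origin at the middle of its underside.
- pot: Small clear specimen pot with a white cap, 44 mm in diameter, 55 mm high, on the bench beside the loader, origin at the middle of its underside.
- cassette_a: White tissue cassette 40 x 28 x 6 mm lying on top of the feed head, origin at the middle of its underside.
- cassette_b: White tissue cassette 40 x 28 x 6 mm on the bench, origin at the middle of its underside.
- moulds: Stack of steel base moulds, 37 x 30 x 38 mm, on the bench, origin at the middle of its underside.
- forceps: Steel forceps 130 mm long, lying on the bench, origin near their middle.
Not all that is in view belongs to the job. Leave any orange look-alike of the tall alone.

How it is judged (in metres and radians):
On the way, in this order (a step that is already met when the one before it is completed fails the run):
1. the tall magazine, still seated, stands clicked home at the gate and the carousel is still (y of tall_grip in the frame of gate between -0.004 and 0.004 m and horizontal distance between tall_grip and gate below 0.008 m and z of tall_grip in the frame of gate below 0.1 m and angular speed of carousel below 0.08 rad/s), for 0.3 s.
2. both catches are pinched in by the fingers while the magazine is still in its seat (value of joint each of tall_catch_a, tall_catch_b above 0.06 rad and contact force between the fingers and tall above 1 N and z of tall_grip in the frame of gate below 0.1 m and horizontal distance between tall_grip and gate below 0.014 m), for 0.04 s.
At the end, for the whole second after the job is handed in: The tall magazine is held by both pinched catches (each past 0.06 rad), foot 75 mm or more above its seat, within 0.2 rad of upright, still (under 0.03 m/s), touching neither carousel nor loader; the carousel within 0.05 rad of its click; the short magazine latched in its seat (z of tall_grip in the frame of gate above 0.165 m and angle between tall's own z axis and vertical below 0.2 rad and linear speed of tall below 0.03 m/s and value of joint each of tall_catch_a, tall_catch_b above 0.06 rad and contact force between the fingers and tall above 1 N and contact force between tall and carousel below 0.1 N and contact force between tall and loader below 0.1 N and angle between the x axis of handle and the y axis of gate, either way round below 0.05 rad and height (world z) of short below 0.065 m); the arm keeps its last pose, push and grip.
It fails at once if the short magazine is pulled from its seat (height (world z) of short above 0.068 m).
It fails at once if the tall magazine is tipped more than 0.5 rad (angle between tall's own z axis and vertical above 0.5 rad).
It fails at once if a bystander is moved more than 3 cm (distance of any of slide_box, pot, cassette_a, cassette_b, moulds, forceps from where it was at the start of the episode above 0.03 m).
It also fails if it takes over 58 s, if anything falls off the work surface, if the arm or the gripper's body presses on something with over 40 N, if the wrist force passes 120 N, or if a joint passes its speed limit or range.

### The arm

A 6-joint arm with a two-finger parallel gripper is mounted at the origin on the work surface. World frame = base frame: x ahead of the robot, y to its left, z up, the work surface at z = 0. Lengths are in mm, angles in rad, forces in N, time in s.
With the tool pointing down it reaches from about 275 to 1000 mm from the base axis. Payload 8.4 kg.
Tool frame: the origin (TCP) lies on the centre line of the jaws, within the pads' length; the fingertips stand env.tip_extent ahead of it and the grasp point (between the pads) lies 3 mm ahead of it (env.tip_extent is the distance from the TCP to the fingertips, in mm); z points along the fingers, y is the direction in which the jaws open and shut (so a half turn about z gives the same grasp; the last joint's range is limited). The gripper opens to 85 mm and grips with 20 to 120 N. Pads are 22 mm wide; open, the fingers measure 114 mm over their backs; the gripper's body (76 mm by 85 mm) begins 54 mm behind the grasp point. The pads swing forward as they close: fully open they stand 13 mm farther back than shut.
Start: joints at [-1.112, 0.353, 1.633, -0, 1.155, -0.002], TCP at [277.915, -559.814, 253.281] pointing down, gripper open.
Joint ranges: [-2.63, 2.63], [-0.92, 2.1], [0.06, 2.66], [-1.3, 4.44], [0, 2.69], [-3.02, 3.02]. Speed limits (rad/s): [2.22, 2.22, 2.79, 3.14, 3.14, 3.14].

### API

Orientations are given as a rotation vector (axis times angle).
In Python, from cell import env gives the robot as it stands.
- The arm moves only by the tool play_rows, never from a script. Its argument "series" is a list of rows, each a list of 7 numbers: the turn, a rotation vector about the world's x, y, z in degrees, then the shift along the world's x, y, z in m, then the opening, from 0 (shut) to 1 (fully open). A call has 1 to 20 rows; each row is the pose to reach, as a shift and turn from the pose commanded when the call began; what a row does not reach only later rows make up. A row lasts 1/8 s, in which the tool goes at most 62.5 mm and 10.7 degrees, less where a joint would pass 70% of its speed; a pose out of reach is approached as far as the arm can. A call with a gripper value outside its range is refused whole. The fingers move at their own pace and stop on an object; the grip force is fixed at half the most. Time passes only in rows, so rows that repeat a pose let the fingers close. It gives the time, the measured TCP pose, the force and the opening at its end, in the units of the state.
- env.sense(): the state, without advancing time (a new reading comes with each control period).
- env.camera(name): name is "scene" or "side" or "wrist"; returns (picture, depth): 420x560x3 uint8, red, green, blue; 420x560 float32, mm along the optical axis (not along the pixel's ray), 0 where there is no reading.
- env.camera_model(name): a dict with "fovy" (degrees; the focal length in pixels is half the picture's height over the tangent of half this angle, whatever the lens; pixels are square), "cx", "cy" (the principal point, pixels), "T" (4x4, takes a point from camera to world coordinates). Camera axes: x right, y down, z forward; pixel columns grow to the right and rows downward; lengths in mm; the calibration is good to about 2 mm. The wrist camera is an equidistant fisheye: a pixel r from the principal point sees the ray r / f radians off the axis. A picture is of the moment at which its call begins: read the wrist's pose just before it. camera_model takes no time and is no camera call; for the wrist camera it gives the pose at the moment of the call.
- env.hand_in(): hands the job in, once; it reports no verdict.
The state is a dict: "time": time; "joint_pos": joint angles; "joint_vel": joint speeds; "joint_torque": joint torques, N m; "eef_pos": TCP position; "eef_rot": TCP orientation; "ft_force": force on the tool from outside, world axes, zero at the start; "wrist_torque": the same for the moment, N m; "gripper_width": finger opening in mm.
Only numpy, scipy, OpenCV 4.12 (cv2) and the standard library are available. Lean on these libraries where they do the work, as an engineer would, in place of code of your own. Each camera call takes 0.05 s, during which the arm holds its last target.

## Working session

There is one attempt and no reset: what is moved stays moved. The work goes in short steps, Python scripts to look and compute and a tool call to move; the robot and the scene stay as the last step left them, time stands still between calls to the robot, and variables do not carry over. Pictures are saved under pics/ and viewed, and the job is handed in when it is done.

Besides the shell and the picture viewer there is one more tool, called as name(argument=value, ...) on one line, values as JSON. play_rows: Moves the arm, as the interface text tells. Its arguments: {"type":"object","properties":{"series":{"type":"array"}},"required":["series"]}

```bash
mkdir -p pics; ls; python3 - <<'E'
from cell import env
import cv2
print(env.sense()); print(env.tip_extent)
for n in ["scene","side","wrist"]:
    m=env.camera_model(n); print(n,m)
    p,d=env.camera(n); cv2.imwrite(f"pics/{n}0.png",p[:,:,::-1])
    import numpy as np; np.savez(f"pics/{n}0.npz",p=p,d=d,T=m["T"])
E
```

```text
pics
{'time': 0.0, 'joint_pos': array([-1.11239886e+00,  3.53637409e-01,  1.63416410e+00,  2.44446026e-05,
        1.15520536e+00, -2.40759304e-03]), 'joint_vel': array([ 0.00078235, -0.00107187,  0.00170175,  0.00032369,  0.00045677,
       -0.00089781]), 'joint_torque': array([ 4.17304967e-03, -6.05240965e+01, -3.42065227e+01,  4.14094284e-04,
        9.32064140e-03, -2.96736425e-05]), 'eef_pos': array([ 277.71514569, -559.39199294,  252.55554895]), 'eef_rot': array([-3.05723202e+00, -7.17112858e-01,  4.67689454e-04]), 'ft_force': array([ 0.40780429,  0.43182246, -0.03938511]), 'wrist_torque': array([-0.01934164,  0.05160885,  0.03216944]), 'gripper_width': 85.32759521608375}
22.0
scene {'fovy': 42.88783590820779, 'cx': 279.04423469750975, 'cy': 213.7454881165343, 'T': array([[ 5.24315177e-01,  7.42168732e-01, -4.17467567e-01,
         1.14101885e+03],
       [ 8.51412860e-01, -4.64851676e-01,  2.42917807e-01,
        -3.79290175e+02],
       [-1.37744968e-02, -4.82802748e-01, -8.75620791e-01,
         1.27080871e+03],
       [ 0.00000000e+00,  0.00000000e+00,  0.00000000e+00,
    
[... 188 characters left out ...]
1976e+02],
       [-6.69082549e-01,  5.70204228e-01, -4.76650481e-01,
         6.61966724e+02],
       [-2.00853019e-02, -6.54998539e-01, -7.55363154e-01,
         1.24481608e+03],
       [ 0.00000000e+00,  0.00000000e+00,  0.00000000e+00,
         1.00000000e+00]])}
wrist {'fovy': 65.70646984690485, 'cx': 279.30153452886344, 'cy': 209.72888397796473, 'T': array([[ 4.45353445e-01, -8.46261178e-01, -2.92407810e-01,
         3.52220073e+02],
       [-8.95354264e-01, -4.21307591e-01, -1.44362931e-01,
        -5.22310718e+02],
       [-1.02488637e-03,  3.26101108e-01, -9.45334341e-01,
         3.73027439e+02],
       [ 0.00000000e+00,  0.00000000e+00,  0.00000000e+00,
         1.00000000e+00]])}
```

View pics/scene0.png

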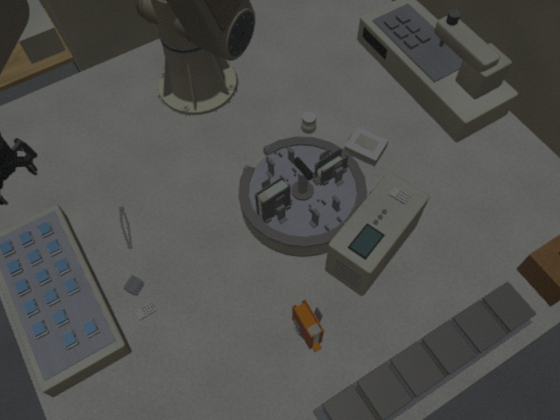

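View pics/side0.png

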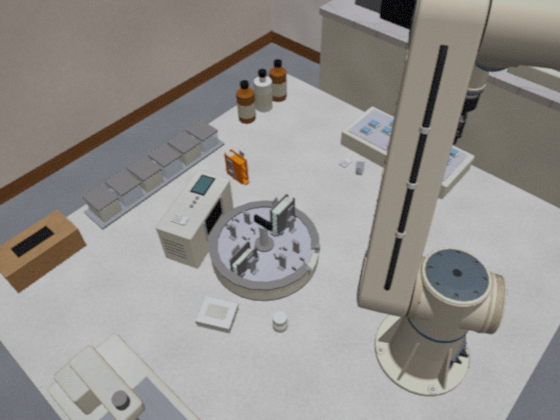

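View pics/wrist0.png

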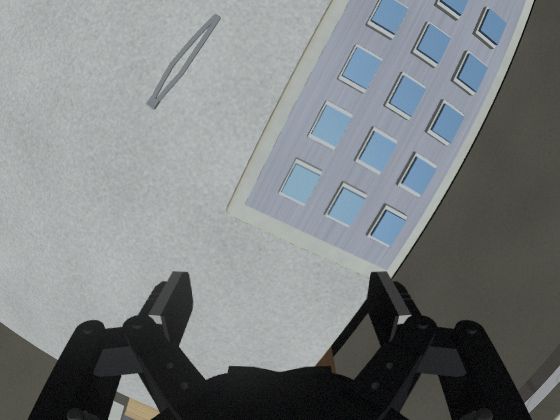

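```bash
python3 - <<'E'
import cv2
for n,(x,y,w,h) in dict(scene=(225,95,215,200),side=(150,160,190,175)).items():
    p=cv2.imread(f"pics/{n}0.png")[y:y+h,x:x+w]
    s=800/w if 800/w*h<600 else 600/h
    s=min(800/w,600/h)
    p=cv2.convertScaleAbs(cv2.resize(p,None,fx=s,fy=s,interpolation=cv2.INTER_CUBIC),alpha=1.5,beta=15); print(n,s)
    cv2.imwrite(f"pics/{n}0c.png",p)
E
```

```text
scene 3.0
side 3.4285714285714284
```

View pics/scene0c.png

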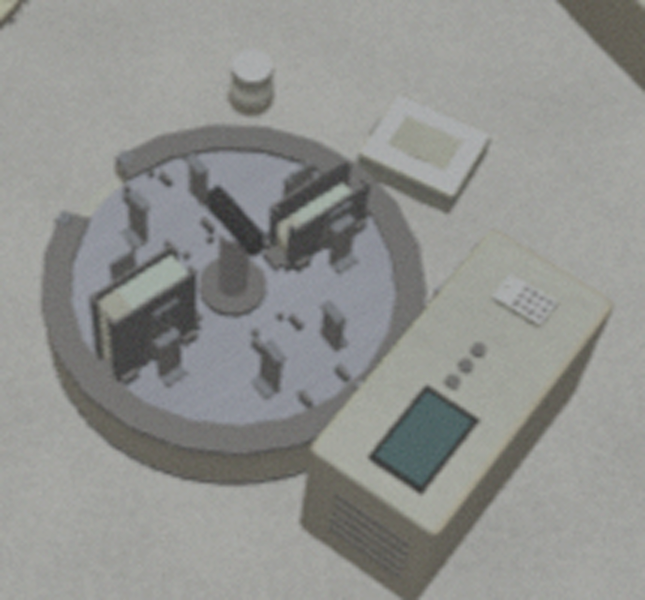

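View pics/side0c.png

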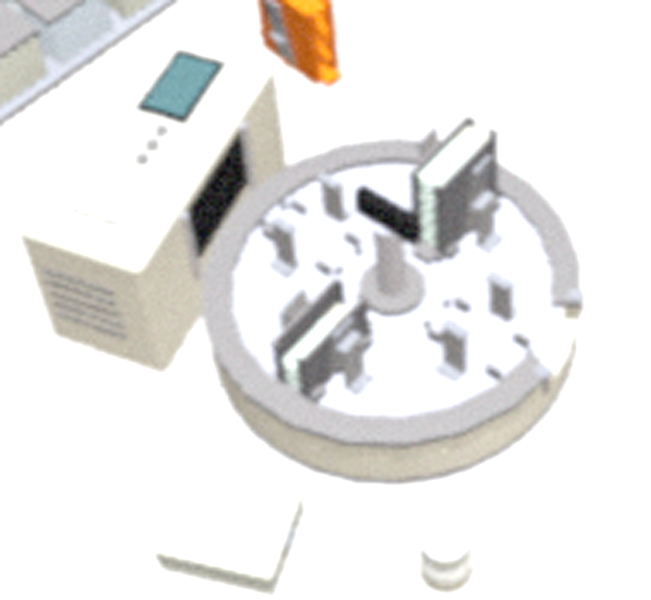

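```bash
cat > h.py <<'E'
import numpy as np
def K(n,m): 
    return 210/np.tan(np.radians(m["fovy"])/2)
def cloud(m,d,fish=False):
    v,u=np.mgrid[0:420,0:560].astype(float); f=K(0,m)
    x,y=(u-m["cx"])/f,(v-m["cy"])/f
    if fish:
        r=np.hypot(x,y)+1e-9; s=np.tan(np.minimum(r,1.5))/r; x,y=x*s,y*s
    P=np.stack([x*d,y*d,d],-1)
    return P@m["T"][:3,:3].T+m["T"][:3,3]
def proj(m,P):
    q=(np.atleast_2d(P)-m["T"][:3,3])@m["T"][:3,:3]; f=K(0,m)
    return q[:,:2]/q[:,2:]*f+[m["cx"],m["cy"]]
def ray(m,u,v,z):
    f=K(0,m); r=m["T"][:3,:3]@np.array([(u-m["cx"])/f,(v-m["cy"])/f,1]); o=m["T"][:3,3]
    return o+r*(z-o[2])/r[2]
E
python3 - <<'E'
import numpy as np,cv2
from cell import env
from h import *
for n in ["scene","side"]:
    m=env.camera_model(n); z=np.load(f"pics/{n}0.npz"); p,d=z["p"],z["d"]
    C=cloud(m,d); C[d==0]=np.nan
    print(n,"valid",(d>0).mean())
    if n=="scene": pts=dict(tallcand=(225+150/3,95+272/3),shortcand=(225+330/3,95+205/3),handle=(225+235/3,95+218/3),disc=(225+240/3,95+370/3),head=(225+500/3,95+350/3),bench=(150,250),rail=(225+65/3,95+300/3))
    else: s=3.4286; pts=dict(tallcand=(150+455/s,160+165/s),shortcand=(150+320/s,160+320/s),handle=(150+385/s,160+210/s),disc=(150+390/s,160+350/s))
    for k,(u,v) in pts.items(): print(k,C[int(round(v)),int(round(u))].round(1), d[int(round(v)),int(round(u))])
    # rail pixels height
    Z=C[...,2]
    # head/rail center
    c=ray(m,*((302.5,193) if n=="scene" else (265,245)),60); 
    R=np.hypot(C[...,0]-c[0],C[...,1]-c[1])
    # rail band z 63..75, R 120-190
    M=(Z>62)&(Z<76)&(R>110)&(R<200)
    q=C[M]; 
    for it in range(8):
        A=np.c_[2*q[:,:2],np.ones(len(q))]; b=(q[:,:2]**2).sum(1); s_=np.linalg.lstsq(A,b,rcond=None)[0]
        r=np.hypot(q[:,0]-s_[0],q[:,1]-s_[1]); 
        q=q[abs(r-155)<20] if it<4 else q
    r=np.hypot(q[:,0]-s_[0],q[:,1]-s_[1])
    print("rail fit",s_[:2],len(q),r.min(),r.max(),np.median(r))
    a=np.degrees(np.arctan2(q[:,1]-s_[1],q[:,0]-s_[0])); h,_=np.histogram(a,72,(-180,180)); print(h)
E
```

```text
scene valid 0.9957482993197279
tallcand [533.9 -35.3 148.3] 1319.9272
shortcand [541.6 141.4 120.2] 1384.2675
handle [538.8  43.  171.8] 1316.306
disc [606.2   9.3  51.7] 1385.1925
head [749.5 158.2 160. ] 1266.6125
bench [ 446.6 -371.    -2.2] 1406.5491
rail [475.9 -87.7  69.4] 1400.4366
rail fit [533.91085382  47.11055773] 2832 135.04395270567198 172.61087916637413 154.97289651859597
[44 28  3  0  0  0 31 45 43 42 44 45 41 45 45 47 48 54 56 55 59 53 53 55
 59 57 57 59 56 60 60 58 56 61 48 41 24 17 12 12  9 15 15 24 34 39 50 41
 46 51 44 43 48 47 30 17 28  3 38 33 45 39 43 44 39 41 43 42 40 41 42 45]
side valid 0.9958886054421768
tallcand [533.3 -39.  147.5] 1450.9703
shortcand [542.3 129.9  84.8] 1421.9009
handle [530.3  54.8 174.4] 1384.62
disc [490.3  96.7  51.7] 1439.3035
rail fit [534.27528486  51.64889613] 2211 135.3354179802726 174.8027518246552 156.03318015597114
[43 23  4  0  0  0 32 32 34 31 29 30 33 28 32 31 27 35 15  1  0  0  0  0
 10 29 33 26 28 30 28 28 28 32 29 30 37 36 37 32 34 33 36 37 30 34 27 34
 37 35 36 37 38 40 44 46 44 46 45 41 45 45 47 43 46 45 42 43 44 42 38 44]
```

```bash
python3 - <<'E'
import numpy as np,cv2
from cell import env
from h import *
for n in ["scene","side"]:
    m=env.camera_model(n); z=np.load(f"pics/{n}0.npz"); p,d=z["p"],z["d"]
    C=cloud(m,d); Z=C[...,2]; c=np.array([534,49.])
    M=(Z>62)&(Z<75)
    # outer rail edge: per angle
    for it in range(6):
        dx=C[...,0]-c[0];dy=C[...,1]-c[1];r=np.hypot(dx,dy);a=np.degrees(np.arctan2(dy,dx))
        res=[]
        for k in range(-180,180,5):
            if -172<=k<-147 or -45<=k<80: continue
            s=M&(a>=k)&(a<k+5)&(r>130)&(r<178)
            if s.sum()>8: res.append((k+2.5,np.percentile(r[s],4),np.percentile(r[s],96)))
        R=np.array(res); t=np.radians(R[:,0]); A=np.c_[np.cos(t),np.sin(t),np.ones(len(t))]
        o=np.linalg.lstsq(A,(R[:,2]),rcond=None)[0]; i=np.linalg.lstsq(A,R[:,1],rcond=None)[0]
        c=c+o[:2]
    print(n,"outer centre",c,o[2],"inner corr",i)
    dx=C[...,0]-c[0];dy=C[...,1]-c[1];r=np.hypot(dx,dy);a=np.degrees(np.arctan2(dy,dx))
    s=M&(r>140)&(r<165)&(a>-175)&(a<-145); aa=np.sort(a[s]); g=np.diff(aa); k=g.argmax(); print("gap",aa[k],aa[k+1],(aa[k]+aa[k+1])/2)
    # feed head side edges top
    s=(Z>155)&(Z<166)&(r>150)&(r<330)
    w=cv2.minAreaRect(C[s][:,:2].astype(np.float32)); print("head",w, np.degrees(np.arctan2(w[0][1]-c[1],w[0][0]-c[0])))
    # handle
    s=(Z>164)&(Z<182)&(r<50); q=C[s]; w=cv2.minAreaRect(q[:,:2].astype(np.float32)); print("handle",s.sum(),q.mean(0),w)
    e=np.linalg.eigh(np.cov(q[:,:2].T))[1][:,1]; print(np.degrees(np.arctan2(e[1],e[0])))
    for lo,hi,nm in((148-4,165,"tall"),(108,126,"short")):
        s=(Z>lo)&(Z<hi)&(r>50)&(r<150)&(np.abs(a+95)<40 if nm=="tall" else np.abs(a-85)<40)
        q=C[s]; print(nm,s.sum(),np.median(q,0)); w=cv2.minAreaRect(q[:,:2].astype(np.float32)); print(w,np.degrees(np.arctan2(w[0][1]-c[1],w[0][0]-c[0])))
        e=np.linalg.eigh(np.cov(q[:,:2].T))[1][:,1]; print(np.degrees(np.arctan2(e[1],e[0])), np.histogram(q[:,2],8))
E
```

```text
scene outer centre [534.85942342  47.86845467] 168.17507083658325 inner corr [ -0.49565558   1.0257781  141.87326939]
gap -168.9819540771354 -149.48011874054944 -159.23103640884244
head ((749.7163696289062, 124.05123901367188), (119.49887084960938, 260.4685974121094), 19.854398727416992) 19.52320625940213
handle 152 [537.49223393  46.30485166 172.95979079] ((534.5118408203125, 47.081298828125), (63.285579681396484, 15.74853229522705), 7.009010314941406)
-174.5166382202571
tall 521 [541.16935811 -48.15160491 149.5618097 ]
((542.3445434570312, -47.29511260986328), (64.65528869628906, 84.78106689453125), 2.8383774757385254) -85.50264189399752
94.87575297223944 (array([ 95, 125,  95,  65,  68,  42,  23,   8]), array([144.05203523, 146.36351264, 148.67499005, 150.98646746,
       153.29794487, 155.60942228, 157.92089969, 160.2323771 ,
       162.54385451]))
short 264 [534.01546019 142.64700541 114.87704358]
((528.3287963867188, 142.42196655273438), (89.0797348022461, 68.64982604980469), 74.46463012695312) 93.95103327956586
94.38051288744394 (array([47, 52, 28, 38, 49, 30, 11,  9]), array(
[... 672 characters left out ...]
42.2251586914062, -44.65943908691406), (65.67936706542969, 87.77649688720703), 4.30840539932251) -85.07340931118571
94.75866013085025 (array([65, 75, 56, 34, 32, 32, 17,  5]), array([144.02341556, 146.32579665, 148.62817773, 150.93055882,
       153.23293991, 155.53532099, 157.83770208, 160.14008316,
       162.44246425]))
short 217 [515.08910241 146.82585618 115.34826294]
((523.85888671875, 145.5786590576172), (90.49774169921875, 67.92857360839844), 74.13066101074219) 96.11581272265069
96.04426138924661 (array([32, 39, 32, 33, 33, 22, 15, 11]), array([108.04157721, 110.28617066, 112.53076411, 114.77535756,
       117.01995101, 119.26454446, 121.50913791, 123.75373136,
       125.99832481]))
```

play_rows(series=[[0,0,10,0.016,0.038,0.02,1],[0,0,20,0.032,0.076,0.03,1],[0,0,30,0.048,0.114,0.03,1],[0,0,40,0.064,0.152,0.03,1],[0,0,50,0.08,0.19,0.03,1],[0,0,60,0.096,0.228,0.03,1],[0,0,70,0.112,0.267,0.03,1],[0,0,80,0.128,0.305,0.03,1],[0,0,90,0.144,0.343,0.03,1],[0,0,100,0.16,0.381,0.03,1],[0,0,110,0.176,0.419,0.03,1],[0,0,120,0.192,0.457,0.03,1],[0,0,130,0.208,0.495,0.03,1],[0,0,140,0.224,0.533,0.02,1],[0,0,150,0.24,0.571,0.01,0.8],[0,0,158.5,0.2566,0.6096,0,0.6],[0,0,158.5,0.2566,0.6096,0,0.5],[0,0,158.5,0.2566,0.6096,0,0.5],[0,0,158.5,0.2566,0.6096,0,0.5]])

```text
time: 2.52
eef_pos: [534.3, 49.0, 253.5]
eef_rot: [-0.132, 3.139, -0.0]
ft_force: [0.4, -0.6, 0.0]
gripper_width: 42.9
```

```bash
python3 - <<'E'
from cell import env
import cv2,numpy as np
s=env.sense();print(s["time"],s["joint_pos"],s["eef_pos"],s["eef_rot"],s["gripper_width"])
m=env.camera_model("wrist");p,d=env.camera("wrist"); cv2.imwrite("pics/wrist1.png",p[:,:,::-1]); np.savez("pics/wrist1.npz",p=p,d=d,T=m["T"])
print(m["T"])
E
```

```text
2.525 [ 8.87040140e-02  2.15385196e-01  1.82238049e+00 -2.47187463e-04
  1.10370946e+00 -1.56584600e+00] [534.26119891  48.95066251 253.51171983] [-1.31690844e-01  3.13870345e+00 -3.37665924e-04] 42.90758153227388
[[-8.45414482e-02  9.41704679e-01  3.25645577e-01  4.49330817e+02]
 [ 9.96419911e-01  8.00048879e-02  2.73235865e-02  4.17674857e+01]
 [-3.22488615e-04  3.26789712e-01 -9.45097021e-01  3.73897990e+02]
 [ 0.00000000e+00  0.00000000e+00  0.00000000e+00  1.00000000e+00]]
```

View pics/wrist1.png

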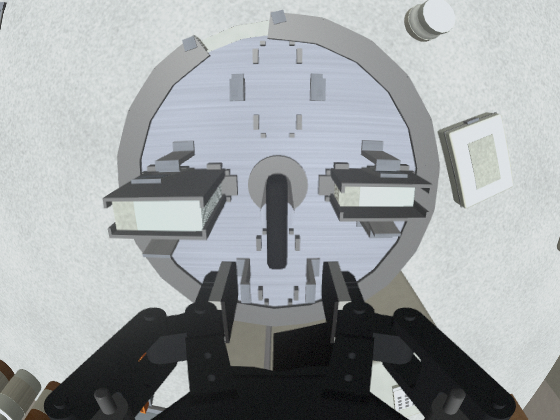

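```bash
python3 - <<'E'
import numpy as np,cv2
from cell import env
from h import *
m=env.camera_model("wrist"); z=np.load("pics/wrist1.npz"); d=z["d"].astype(float); p=z["p"]; m["T"]=z["T"]
C=cloud(m,d,True); C[d==0]=np.nan; Z=C[...,2]
v,u=np.mgrid[0:420,0:560]
for (a,b) in [(277,222),(170,215),(375,195),(200,110),(130,150),(50,200)]: print(a,b,C[b,a].round(1))
c=np.array([534.3,50.])
M=(Z>62)&(Z<75)&(v<290)
for it in range(6):
    dx=C[...,0]-c[0];dy=C[...,1]-c[1];r=np.hypot(dx,dy);a=np.degrees(np.arctan2(dy,dx)); res=[]
    for k in range(0,360,5):
        kk=(k+180)%360-180
        s=M&(a>=kk)&(a<kk+5)&(r>130)&(r<178)
        if s.sum()>15: res.append((kk+2.5,np.percentile(r[s],4),np.percentile(r[s],96)))
    R=np.array(res); t=np.radians(R[:,0]); ok=(abs(R[:,2]-168)<4); A=np.c_[np.cos(t),np.sin(t),np.ones(len(t))]
    o=np.linalg.lstsq(A[ok],R[ok,2],rcond=None)[0]; c=c+o[:2]
print("centre",c,o[2],ok.sum())
s=M&(r>142)&(r<165)&(a>-178)&(a<-140); aa=np.sort(a[s]); k=np.diff(aa).argmax(); print("gap",aa[k],aa[k+1],(aa[k]+aa[k+1])/2)
s=(Z>168)&(Z<180)&(r<45)&(v<275)&(u>255)&(u<300); q=C[s]; w=cv2.minAreaRect(q[:,:2].astype(np.float32)); print("handle",s.sum(),q.mean(0),w)
e=np.linalg.eigh(np.cov(q[:,:2].T))[1][:,1]; print(np.degrees(np.arctan2(e[1],e[0])))
# white slide ends on top
hsv=p.min(-1)
for nm,lo,hi,ul,uh in(("tall",135,162,100,225),("short",95,125,325,435)):
    s=(Z>lo)&(Z<hi)&(u>ul)&(u<uh)&(v>140)&(v<260); q=C[s]; w=cv2.minAreaRect(q[:,:2].astype(np.float32)); 
    print(nm,s.sum(),w,np.median(q[:,2]),np.degrees(np.arctan2(w[0][1]-c[1],w[0][0]-c[0])), np.histogram(q[:,2],9))
E
```

```text
277 222 [526.8  46.8 174.1]
170 215 [538.8 -35.2 147.5]
375 195 [525.9 139.1  86.8]
200 110 [462.3 -35.6  54.9]
130 150 [ 503.6 -105.8   68. ]
50 200 [ 5.916e+02 -2.806e+02 -4.000e-01]
centre [531.28407425  46.74007011] 167.40138090794935 48
gap -171.72051862004753 -148.92440865685856 -160.32246363845303
handle 1839 [528.43240195  46.67759436 173.96984359] ((530.8734130859375, 46.847877502441406), (63.660362243652344, 14.007528305053711), 4.9994354248046875)
-175.25898420957927
tall 5632 ((539.5797729492188, -47.994964599609375), (63.611297607421875, 84.91954040527344), 5.608906269073486) 147.37638899258292 -84.99552422103208 (array([ 173,  200,  201,  442, 2730,  312,  593,  766,  215]), array([135.07012573, 137.82936382, 140.58860191, 143.34784   ,
       146.10707809, 148.86631618, 151.62555427, 154.38479236,
       157.14403045, 159.90326854]))
short 2959 ((523.2368774414062, 141.26095581054688), (73.35961151123047, 84.64421081542969), 4.6411542892456055) 110.39876078730316 94.86623929398456 (array([232, 217, 250, 355, 595, 276, 861,  89,  84]), array([ 95.05654149,  98.38263548, 101.70872946, 105.03482344,
       108.36091742, 111.68701141, 115.01310539, 118.33919937,
       121.66529336, 124.99138734]))
```

```bash
python3 - <<'E'
import numpy as np,cv2
from cell import env
from h import *
m=env.camera_model("wrist"); z=np.load("pics/wrist1.npz"); d=z["d"].astype(float); m["T"]=z["T"]
C=cloud(m,d,True)
v,u=np.mgrid[0:420,0:560]
for v0 in (266,270,280,300,320,330):
    row=[(x,)+tuple(C[v0,x].round(0)) for x in range(205,355) if d[v0,x]>0 and 225<C[v0,x,2]<300]
    L=[r for r in row if r[0]<280]; R=[r for r in row if r[0]>280]
    if L and R: print(v0,L[0],L[-1],R[0],R[-1],"mid y",(L[-1][2]+R[0][2])/2,(L[0][2]+R[-1][2])/2)
E
```

```text
266 (220, np.float64(525.0), np.float64(20.0), np.float64(242.0)) (236, np.float64(528.0), np.float64(27.0), np.float64(236.0)) (323, np.float64(524.0), np.float64(70.0), np.float64(235.0)) (339, np.float64(520.0), np.float64(76.0), np.float64(242.0)) mid y 48.5 48.0
270 (218, np.float64(525.0), np.float64(20.0), np.float64(246.0)) (236, np.float64(530.0), np.float64(27.0), np.float64(236.0)) (323, np.float64(526.0), np.float64(70.0), np.float64(236.0)) (340, np.float64(520.0), np.float64(75.0), np.float64(246.0)) mid y 48.5 47.5
280 (205, np.float64(530.0), np.float64(14.0), np.float64(248.0)) (237, np.float64(537.0), np.float64(28.0), np.float64(234.0)) (322, np.float64(533.0), np.float64(70.0), np.float64(235.0)) (354, np.float64(523.0), np.float64(82.0), np.float64(249.0)) mid y 49.0 48.0
300 (205, np.float64(529.0), np.float64(18.0), np.float64(265.0)) (236, np.float64(544.0), np.float64(28.0), np.float64(241.0)) (322, np.float64(540.0), np.float64(70.0), np.float64(242.0)) (354, np.float64(523.0), np.float64(79.0), np.float64(265.0)) mid y 49.0 48.5
320 (205, np.float64(524.0), np.float64(22.0), np.float64(283.0)) (233, np.float64(546.0), np.float64(28.0), np.float64(255.0)) (326, np.float64(543.0), np.float64(72.0), np.float64(254.0)) (354, np.float64(520.0), np.float64(74.0), np.float64(283.0)) mid y 50.0 48.0
330 (205, np.float64(523.0), np.float64(23.0), np.float64(290.0)) (231, np.float64(545.0), np.float64(29.0), np.float64(263.0)) (328, np.float64(540.0), np.float64(71.0), np.float64(265.0)) (354, np.float64(519.0), np.float64(73.0), np.float64(289.0)) mid y 50.0 48.0
```

play_rows(series=[[0,0,0,-0.001,-0.001,-0.03,0.5],[0,0,0,-0.002,-0.0015,-0.06,0.5],[0,0,0,-0.002,-0.0015,-0.085,0.5],[0,0,0,-0.002,-0.0015,-0.085,0.5],[0,0,0,-0.002,-0.0015,-0.085,0.3],[0,0,0,-0.002,-0.0015,-0.085,0.1],[0,0,0,-0.002,-0.0015,-0.085,0.1]])

```text
time: 3.45
eef_pos: [534.0, 47.1, 171.3]
eef_rot: [-0.135, 3.135, -0.003]
ft_force: [-3.8, -7.4, 14.3]
gripper_width: 13.0
```

```bash
python3 - <<'E'
from cell import env
import cv2
s=env.sense();print(s)
p,d=env.camera("wrist"); cv2.imwrite("pics/wrist2.png",p[:,:,::-1])
print(env.sense()["ft_force"],env.sense()["eef_pos"])
E
```

```text
{'time': 3.45, 'joint_pos': array([ 0.08641762,  0.3113195 ,  1.90144231, -0.00256361,  0.92505467,
       -1.56868329]), 'joint_vel': array([-0.00066983,  0.00073847,  0.00050248,  0.00036085, -0.00151662,
        0.00037788]), 'joint_torque': array([ 4.32620734e+00, -4.50379622e+01, -2.63952309e+01,  1.95585988e+00,
       -1.31344859e+00,  4.12409630e-03]), 'eef_pos': array([534.02260226,  47.11073032, 171.26826749]), 'eef_rot': array([-1.34635388e-01,  3.13483823e+00, -2.95141688e-03]), 'ft_force': array([-3.76133531, -7.36281156, 14.34516712]), 'wrist_torque': array([-1.17662239,  0.54066378,  0.00386012]), 'gripper_width': 13.010892741955175}
[-3.26959694 -8.65822445 13.91820934] [534.02911075  47.06803932 171.2557988 ]
```

View pics/wrist2.png

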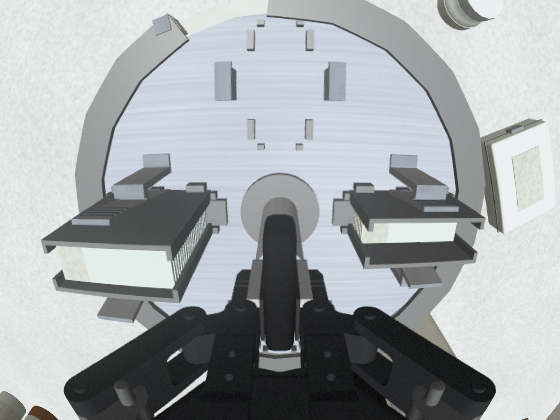

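play_rows(series=[[0,0,-5,0,0,0,0.1],[0,0,-10,0,-0.0004,0,0.1],[0,0,-15,0,-0.0006,0,0.1],[0,0,-20,0,-0.0008,0,0.1],[0,0,-25,0,-0.001,0,0.1],[0,0,-30,0,-0.0012,0,0.1],[0,0,-35,0,-0.0014,0,0.1],[0,0,-40,0,-0.0016,0,0.1],[0,0,-45,0,-0.0018,0,0.1],[0,0,-50,-0.0005,-0.002,0,0.1],[0,0,-55,-0.0005,-0.0022,0,0.1],[0,0,-60,-0.001,-0.0024,0,0.1],[0,0,-65,-0.001,-0.0026,0,0.1],[0,0,-70,-0.001,-0.0028,0,0.1],[0,0,-73,-0.001,-0.003,0,0.1],[0,0,-75,-0.001,-0.003,0,0.1],[0,0,-75.3,-0.001,-0.003,0,0.1],[0,0,-75.3,-0.001,-0.003,0,0.1],[0,0,-75.3,-0.001,-0.003,0,0.1]])

```text
time: 5.88
eef_pos: [533.0, 45.5, 171.3]
eef_rot: [1.809, 2.565, 0.004]
ft_force: [-3.1, 1.1, 13.8]
gripper_width: 13.1
```

```bash
python3 - <<'E'
from cell import env
import cv2
s=env.sense();print(s["joint_pos"],s["eef_rot"],s["wrist_torque"])
p,d=env.camera("wrist"); cv2.imwrite("pics/wrist3.png",p[:,:,::-1])
E
```

```text
[ 8.22454464e-02  3.09587880e-01  1.90400354e+00  8.31490573e-05
  9.23976307e-01 -2.59936478e-01] [1.80909809 2.5646891  0.00413233] [-0.19859602  0.69581279  0.0266511 ]
```

View pics/wrist3.png

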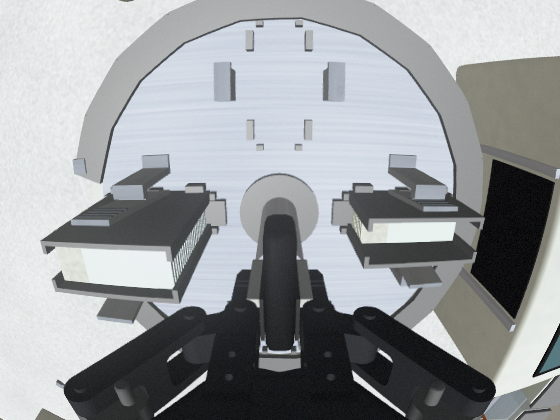

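play_rows(series=[[0,0,0,0,0,0,0.3],[0,0,0,0,0,0,0.5],[0,0,0,0,0,0,0.5],[0,0,0,0,0,0,0.5],[0,0,0,0,0,0.03,0.5],[0,0,0,0,0,0.07,0.5],[0,0,0,0,0,0.085,0.6],[0,0,0,0,0,0.085,0.8],[0,0,0,0,0,0.085,0.8]])

```text
time: 7.05
eef_pos: [530.7, 45.2, 251.9]
eef_rot: [-1.81, -2.566, 0.002]
ft_force: [-0.2, -0.3, -1.0]
gripper_width: 68.0
```

```bash
python3 - <<'E'
from cell import env
import cv2,numpy as np
from h import *
s=env.sense();print(s["time"],s["eef_pos"],s["eef_rot"],s["ft_force"])
m=env.camera_model("wrist");p,d=env.camera("wrist"); cv2.imwrite("pics/wrist4.png",p[:,:,::-1])
C=cloud(m,d.astype(float),True); C[d==0]=np.nan; Z=C[...,2]; v,u=np.mgrid[0:420,0:560]
c=np.array([531.2,46.8]); r=np.hypot(C[...,0]-c[0],C[...,1]-c[1])
s=(Z>168)&(Z<180)&(r<45)&(v<275)&(u>245)&(u<310); q=C[s]; print("handle",s.sum(),cv2.minAreaRect(q[:,:2].astype(np.float32)))
s=(Z>135)&(Z<162)&(u>60)&(u<235)&(v>140)&(v<280); w=cv2.minAreaRect(C[s][:,:2].astype(np.float32)); print("tall",s.sum(),w,np.degrees(np.arctan2(w[0][1]-c[1],w[0][0]-c[0])))
for n in["scene","side"]:
    m=env.camera_model(n); p,d=env.camera(n); cv2.imwrite(f"pics/{n}4.png",p[:,:,::-1])
    C=cloud(m,d.astype(float)); C[d==0]=np.nan; Z=C[...,2]
    s=(Z>140)&(Z<162)&(np.hypot(C[...,0]-445,C[...,1]-17)<65)
    if s.sum()>10:
        q=C[s]; w=cv2.minAreaRect(q[:,:2].astype(np.float32)); print(n,s.sum(),w)
E
```

```text
7.05 [530.73999224  45.20905858 251.90359554] [-1.80998057e+00 -2.56591738e+00  2.09210872e-03] [-0.19396445 -0.26399103 -0.95064253]
handle 1836 ((531.4813842773438, 47.5743408203125), (14.092638969421387, 63.133792877197266), 19.83452796936035)
tall 5743 ((442.38519287109375, 14.6612548828125), (85.25640106201172, 63.81647872924805), 20.889671325683594) -160.10671143102303
scene 522 ((445.1357727050781, 16.314411163330078), (85.4589614868164, 67.06005096435547), 16.62729835510254)
side 431 ((445.125732421875, 18.138778686523438), (85.13289642333984, 65.3542709350586), 18.224966049194336)
```

View pics/wrist4.png

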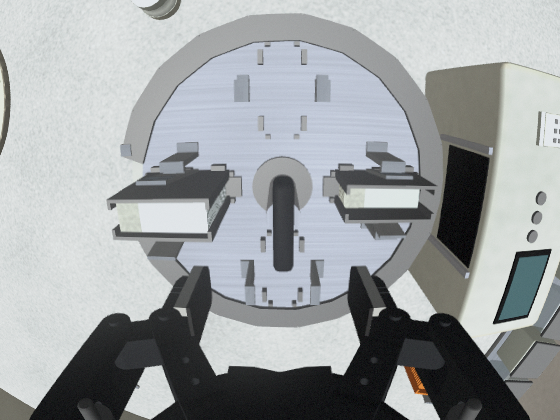

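View pics/side4.png

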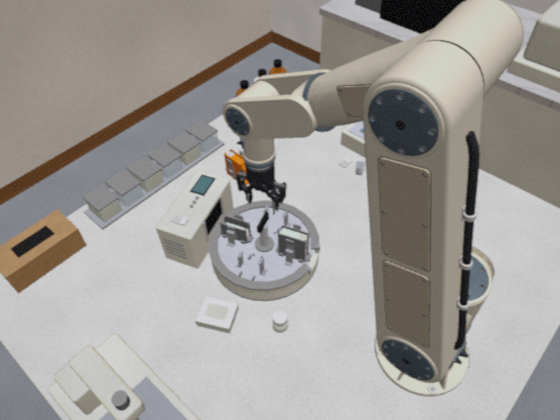

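View pics/scene4.png

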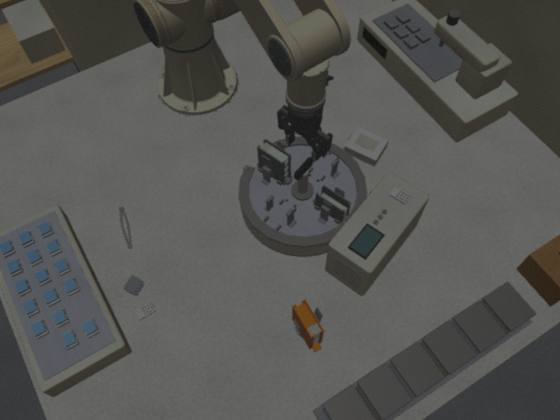

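play_rows(series=[[0,0,-10,-0.01,-0.003,0,1],[0,0,-20,-0.02,-0.007,0,1],[0,0,-30,-0.03,-0.01,0,1],[0,0,-40,-0.04,-0.014,0,1],[0,0,-50,-0.05,-0.017,0,1],[0,0,-60,-0.06,-0.02,0,1],[0,0,-70,-0.07,-0.024,0,1],[0,0,-80,-0.08,-0.027,0,1],[0,0,-90,-0.088,-0.03,0,1],[0,0,-90,-0.088,-0.03,0,1],[0,0,-90,-0.088,-0.03,0,1]])

```text
time: 8.57
eef_pos: [443.8, 15.3, 253.1]
eef_rot: [-3.095, -0.541, 0.0]
ft_force: [0.2, -0.2, 0.2]
gripper_width: 85.4
```

```bash
python3 - <<'E'
from cell import env
import cv2,numpy as np
from h import *
s=env.sense();print(s["time"],s["eef_pos"],s["eef_rot"],s["joint_pos"])
m=env.camera_model("wrist");p,d=env.camera("wrist"); cv2.imwrite("pics/wrist5.png",p[:,:,::-1])
C=cloud(m,d.astype(float),True); C[d==0]=np.nan; Z=C[...,2]; v,u=np.mgrid[0:420,0:560]
np.savez("pics/wrist5.npz",C=C,p=p)
s=(Z>140)&(Z<162)&(np.hypot(C[...,0]-443,C[...,1]-15)<60); w=cv2.minAreaRect(C[s][:,:2].astype(np.float32)); print("tall",s.sum(),w)
E
```

```text
8.575 [443.75170579  15.34461533 253.07809385] [-3.09467633e+00 -5.40527769e-01  1.23683191e-04] [3.11483442e-02 6.59300431e-02 2.00183568e+00 6.12807759e-05
 1.07391416e+00 1.25607668e+00]
tall 5470 ((442.1329345703125, 14.500259399414062), (84.39413452148438, 63.2684326171875), 19.854623794555664)
```

View pics/wrist5.png

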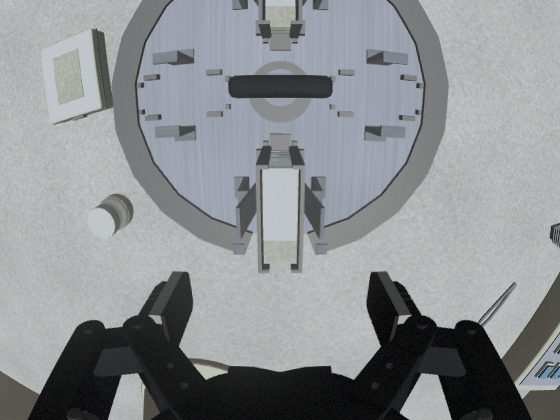

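play_rows(series=[[0,0,0,-0.0015,-0.0005,-0.03,1],[0,0,0,-0.0015,-0.0005,-0.06,1],[0,0,0,-0.0015,-0.0005,-0.085,1],[0,0,0,-0.0015,-0.0005,-0.103,1],[0,0,0,-0.0015,-0.0005,-0.103,1],[0,0,0,-0.0015,-0.0005,-0.103,0.7],[0,0,0,-0.0015,-0.0005,-0.103,0.5],[0,0,0,-0.0015,-0.0005,-0.103,0.3],[0,0,0,-0.0015,-0.0005,-0.103,0.2],[0,0,0,-0.0015,-0.0005,-0.103,0.2]])

```text
time: 9.88
eef_pos: [443.3, 14.8, 152.3]
eef_rot: [3.095, 0.536, 0.005]
ft_force: [-3.2, -0.7, 16.4]
gripper_width: 36.6
```

```bash
python3 - <<'E'
from cell import env
import cv2
s=env.sense();print(s["eef_pos"],s["eef_rot"],s["wrist_torque"],s["gripper_width"])
p,d=env.camera("wrist"); cv2.imwrite("pics/wrist6.png",p[:,:,::-1])
E
```

```text
[443.3158993   14.78441582 152.29160574] [3.09506259 0.53551703 0.00487121] [-0.03211436  0.60070569  0.07581279] 36.63170459352207
```

View pics/wrist6.png

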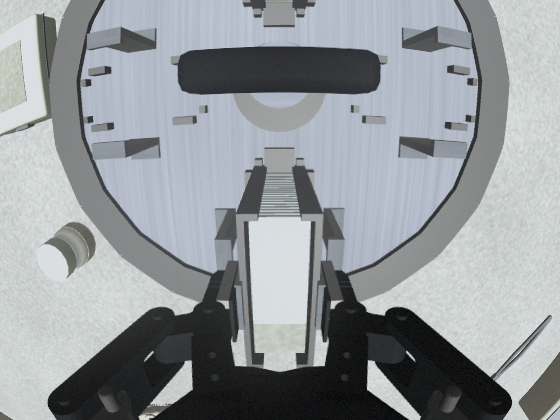

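play_rows(series=[[0,0,0,0,0,0.004,0.2],[0,0,0,0,0,0.01,0.2],[0,0,0,0,0,0.017,0.2],[0,0,0,0,0,0.025,0.2],[0,0,0,0,0,0.033,0.2],[0,0,0,0,0,0.041,0.2],[0,0,0,0,0,0.049,0.2],[0,0,0,0,0,0.057,0.2],[0,0,0,0,0,0.065,0.2],[0,0,0,0,0,0.073,0.2],[0,0,0,0,0,0.081,0.2],[0,0,0,0,0,0.089,0.2],[0,0,0,0,0,0.096,0.2],[0,0,0,0,0,0.102,0.2],[0,0,0,0,0,0.105,0.2],[0,0,0,0,0,0.105,0.2],[0,0,0,0,0,0.105,0.2],[0,0,0,0,0,0.105,0.2]])

```text
time: 12.18
eef_pos: [441.9, 14.8, 255.1]
eef_rot: [-3.096, -0.535, 0.001]
ft_force: [-0.4, 0.8, -3.7]
gripper_width: 36.6
```

```bash
python3 - <<'E'
from cell import env
import cv2,numpy as np
from h import *
s=env.sense();print(s["time"],s["eef_pos"],s["eef_rot"],s["ft_force"],s["wrist_torque"],s["gripper_width"])
m=env.camera_model("wrist");p,d=env.camera("wrist"); cv2.imwrite("pics/wrist7.png",p[:,:,::-1])
C=cloud(m,d.astype(float),True); C[d==0]=np.nan; Z=C[...,2]; v,u=np.mgrid[0:420,0:560]
s=(Z>168)&(Z<180)&(v<180)&(np.hypot(C[...,0]-531,C[...,1]-47)<45); print("handle",s.sum(),cv2.minAreaRect(C[s][:,:2].astype(np.float32)) if s.sum() else "")
P=[]
for n in["scene","side"]:
    p,d=env.camera(n); x,y=(215,90) if n=="scene" else (170,140)
    P.append(cv2.resize(p[y:y+200,x:x+180,::-1],None,fx=2.2,fy=2.2,interpolation=cv2.INTER_CUBIC))
    m=env.camera_model(n);C=cloud(m,d.astype(float)); C[d==0]=np.nan; Z=C[...,2]
    q=np.array([623,80.]); s=(np.hypot(C[...,0]-q[0],C[...,1]-q[1])<35)&(Z>90); print(n,"short top z",np.percentile(Z[s],[50,95]) if s.sum() else None)
cv2.imwrite("pics/ext7.png",np.hstack(P))
E
```

```text
12.175 [441.87992839  14.76479332 255.05892384] [-3.09570977e+00 -5.34793684e-01  6.86197167e-04] [-0.41189604  0.7782246  -3.70815453] [-0.00295803 -0.00639152  0.01181932] 36.559969791884996
handle 2235 ((531.4467163085938, 46.69117736816406), (14.010929107666016, 63.8072395324707), 19.622486114501953)
scene short top z [110.25700394 126.35907844]
side short top z [110.47646066 126.13641622]
```

View pics/wrist7.png

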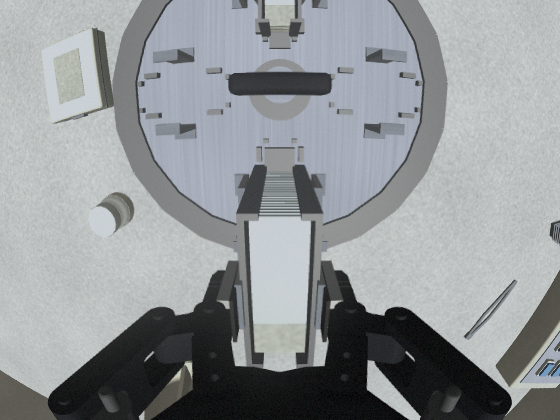

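View pics/ext7.png

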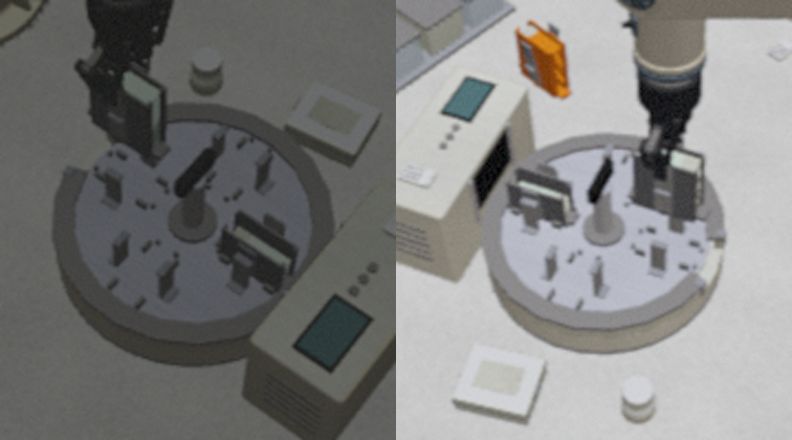

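The tall magazine hangs upright in the jaws. It sits unchanged in the wrist view at about (280,280), its load is 3.7 N, and it has risen 103 mm. The short magazine is still seated and the handle is at 19.6°. Handing in.

```bash
python3 - <<'E'
from cell import env
print(abs(env.sense()["joint_vel"]).max()); print(env.hand_in())
E
```

```text
0.001646729653457607
the job is handed in; nothing more can be done
None
```

I gripped the carousel handle and turned it about −75° to bring the tall magazine to the gate. Then I let go so it could click home, pinched both catches, lifted the magazine straight up about 103 mm and handed in while holding it. No verdict came back, so the checks below are my own.

**Last checks:**
- **Hold:** the gripper opening was 36.6 mm, the same before and after the lift. That is tighter than the 40 mm expected for fully pinched catches. The wrist carried about 3.7 N, which fits the magazine hanging free.
- **At rest:** the arm was still, with joint speeds under 0.002 rad/s, about 12 s into the 58 s allowed.
- **Carousel:** the handle measured 19.6°, against my estimate of 19.7° for the click position.
- **Short magazine:** it was still seated, with its top at the same height as before.
- **Bench items:** those visible in the last views looked undisturbed. I did not measure each one.

**Disagreements:**
- **Cameras:** they differed by 2 to 5 mm on the carousel's centre. I used the wrist camera, and the low side force at the handle grip agreed with it.
- **Grip height:** closing on the handle and on the catches left the tool 2 to 3 mm higher than commanded, with 14 to 16 N upward on the wrist. This cleared after each release or lift.

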